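# Angle a batten past the post into the gluing jig

### The arm

A 7-joint arm with a two-finger parallel gripper is mounted at the origin on the work surface. World frame = base frame: x ahead of the robot, y to its left, z up, the work surface at z = 0. Lengths are in m, angles in rad, forces in N, time in s.
With the tool pointing down it reaches from about 0.4 to 0.925 m from the base axis. Payload 5.6 kg.
Tool frame: the origin (TCP) lies at the centre of the arm's flange, where the gripper is bolted on; the fingertips stand r.tcp_to_tips ahead of it and the grasp point (between the pads) lies 155 mm ahead of it (r.tcp_to_tips is the distance from the TCP to the fingertips, in m); z points along the fingers, y is the direction in which the jaws open and shut (so a half turn about z gives the same grasp; the last joint's range is limited). The gripper opens to 85 mm and grips with 20 to 120 N. Pads are 22 mm wide; open, the fingers measure 114 mm over their backs; the gripper's body (76 mm by 85 mm) begins 54 mm behind the grasp point. The pads swing forward as they close: fully open they stand 13 mm farther back than shut.
Start: joints at [1.08, 0.468, -0.012, 1.603, 0.006, 1.071, -0.056], TCP at [0.281, -0.586, 0.405] pointing down, gripper open.
Joint ranges: [-2.53, 2.53], [-0.31, 2.02], [-1.57, 1.55], [0.28, 2.44], [-1.29, 4.43], [0.15, 1.84], [-2.92, 2.92]. Speed limits (rad/s): [2.57, 2.57, 3.14, 3.14, 3.14, 3.14, 3.14].

### API

Orientations are given as a unit quaternion [x, y, z, w].
In Python, from workcell import r gives the robot as it stands. Calls block until the motion is done:
- r.move_ptp(position, orientation): joint-space move of the TCP to a pose.
- r.move_straight(position, frame=None, v=0.15): straight line of the TCP; frame=None keeps the orientation; v is the mean speed in m/s.
- r.set_joints(angles): joint-space move.
- r.move_gripper(opening, force=None): opening from 0.0 (shut) to 1.0 (fully open); force is the grip in N (None keeps the last); returns when the fingers have stopped.
- r.pause(seconds).
- r.solve_ik(position, orientation): joint angles nearest the present ones, or None.
- r.capture(name): name is "side" or "top"; returns a dict with "color" (480x640x3 uint8, red, green, blue), "range_z" (480x640 float32, m along the optical axis (not along the pixel's ray), 0 where there is no reading), "camera_matrix" (3x3 intrinsics, pixels), "world_from_camera" (4x4, takes a point from camera to world coordinates). Camera axes: x right, y down, z forward; pixel columns grow to the right and rows downward; lengths in m; the calibration is good to about 2 mm. A picture is of the moment at which its call begins.
A pose or a line that the arm cannot do raises r.Unreachable and nothing moves.
- r.job_done(): hands the job in, once; it reports no verdict.
Trained networks look in a picture, given as the dict that the camera call returned (one of the last four; its "shot" number tells which), for a name from the list of things; names that differ only in an ending like _2 or _b are one class to them, and where a whole thing is asked for, a point or a joint stands for the part that bears it (a point fixed in the world has none). Each returns a list of dicts, best first, with "p" (0 to 1); they miss things now and then, are a little off and sometimes report something else, mostly with a low value. They report only what shows in the picture. A call takes as long as a camera call. They do not tell look-alikes from the thing itself.
- r.outline_of(picture, thing): "region" (480x640 bool, what is visible of it) and "box" ([left, top, right, bottom] in pixels, round what is visible of it).
- r.mark_of(picture, thing): "point" ([column, row] in pixels: a listed point, or the origin of a listed thing).
Readings, each from a call of its own:
- r.read_time(): time.
- r.read_joints(): joint angles.
- r.read_dq(): joint speeds.
- r.read_tau(): joint torques, N m.
- r.read_tool_pos(): TCP position.
- r.read_tcp_rot(): TCP orientation.
- r.read_contact_force(): force on the tool from outside, world axes, zero at the start.
- r.read_ft_torque(): the same for the moment, N m.
- r.read_width(): opening from 0.0 (shut) to 1.0 (fully open).
Only numpy, scipy, OpenCV 4.12 (cv2) and the standard library are available. Lean on these libraries where they do the work, as an engineer would, in place of code of your own. Each camera call takes 0.05 s, during which the arm holds its last target.

### The job

On the bench, push the loose pale batten into the U-shaped gluing jig: angle one end in behind the steel post that stands in front of the jig's mouth, then swing the other end in, until the batten lies flat along the jig's back fence between the two cheeks. Only push it across the bench: do not lift it or tip it over. Leave the tin, the wooden offcut and the screwdriver where they are.

Things in the scene. Friction and masses are not known exactly. Their poses are not given: they have to be found in the camera images.
- jig: U-shaped frame of dark wooden strips 22 mm thick, 30 mm high, fixed on the bench (no floor of its own). Origin on the bench top at the middle of the open mouth; x axis into the bay (away from the robot), y axis along the mouth. Inner face of the back fence at x = 70 mm; inner faces of the cheeks at y = -155 and 155 mm, cheeks from x = 0 to 70 mm. The bay is 310 mm long, 70 mm deep.
- post: upright round steel post, 24 mm diameter, 60 mm high, fixed; origin at the centre of its foot. It stands 15 mm in front of the jig's mouth line, 70 mm left or right of its middle (varies). It blocks a broadside push: the batten end on the post's side must go in first, at a slant, behind the post. The flat empty socket on the other side is no obstacle.
- batten: loose straight piece of pale pine, 240 mm long, 36 mm wide, 28 mm high, about 140 g (varies), lying flat on the bench in front of the jig. Origin at the centre of its underside; y axis along its length, x axis across its width. Both ends are alike. It slides on the bench with ordinary wood friction.
- tin: bystander: closed round tin, 60 mm in diameter, 70 mm high, standing beside the work; origin at the centre of its underside
- offcut: bystander: wooden block 50 x 60 mm, 45 mm high, beside the work; origin at the centre of its underside
- screwdriver: bystander: screwdriver with a black handle, about 200 mm long, lying on the bench beyond the back fence, roughly parallel to it; origin under its middle
Mind the look-alikes: they are no part of the job. Several things have the shape of the batten; the one meant has the colours described above.

How it is judged:
At the end, for the whole second after the job is handed in: the batten lies on the bench inside the jig between the cheeks, its middle within 8 mm of touching the back fence and its length within 0.06 rad of parallel to the fence, at rest (x of batten in the frame of jig between 0.044 and 0.056 m and y of batten in the frame of jig between -0.04 and 0.04 m and angle between the y axis of batten and the y axis of jig, either way round below 0.06 rad and height (world z) of batten below 0.006 m and angle between batten's own z axis and vertical below 0.1 rad and linear speed of batten below 0.01 m/s).
It fails at once if the batten is lifted off the bench (10 mm or more) (height (world z) of batten above 0.01 m).
It fails at once if the batten is tipped over (angle between batten's own z axis and vertical above 0.3 rad).
It fails at once if the tin, the offcut or the screwdriver is moved by more than 20 mm (distance of any of tin, offcut, screwdriver from where it was at the start of the episode above 0.02 m).
It also fails if it takes over 72 s, if anything falls off the work surface, if the arm or the gripper's body presses on something with over 40 N, if the wrist force passes 120 N, or if a joint passes its speed limit or range.

## Working session

There is one attempt and no reset: what is moved stays moved. The work goes in short steps, each a Python script; the robot and the scene stay as the last script left them, time stands still between calls to the robot, and variables do not carry over. Pictures are saved under pics/ and viewed, and the job is handed in when it is done.

```bash
ls; mkdir -p pics; python3 - <<'E'
from workcell import r
import cv2,numpy as np
for n in ("top","side"):
    p=r.capture(n); cv2.imwrite(f"pics/{n}0.png",p["color"][...,::-1]); np.savez(f"{n}0.npz",**{k:v for k,v in p.items() if k!='shot'})
    print(n,p["world_from_camera"].round(3).tolist(),p["camera_matrix"].round(1).tolist())
    for t in ("batten","jig","post","tin","offcut","screwdriver"):
        print(t,[(round(d["p"],2),np.round(d["box"]).tolist()) for d in r.outline_of(p,t)],[(round(d["p"],2),np.round(d["point"],1).tolist()) for d in r.mark_of(p,t)])
print(r.tcp_to_tips,r.read_time(),r.read_tool_pos(),r.read_tcp_rot())
E
```

```text
pics
top [[0.017, -0.99, 0.143, 0.349], [-1.0, -0.02, -0.022, 0.02], [0.024, -0.142, -0.99, 1.135], [0.0, 0.0, 0.0, 1.0]] [[504.2, 0.0, 315.6], [0.0, 504.2, 237.9], [0.0, 0.0, 1.0]]
batten [(0.7, [258.0, 242.0, 371.0, 266.0]), (0.7, [167.0, 307.0, 260.0, 389.0]), (0.65, [403.0, 274.0, 462.0, 382.0]), (0.36, [174.0, 172.0, 209.0, 201.0])] [(0.85, [311.7, 254.6]), (0.83, [431.8, 328.5]), (0.73, [214.9, 347.3])]
jig [(0.88, [248.0, 147.0, 406.0, 202.0])] []
post [(0.56, [446.0, 192.0, 478.0, 222.0]), (0.52, [351.0, 197.0, 367.0, 211.0])] [(0.67, [357.3, 207.2])]
tin [(0.8, [447.0, 192.0, 478.0, 224.0])] [(0.59, [456.2, 212.5]), (0.47, [357.0, 206.1])]
offcut [(0.76, [172.0, 172.0, 210.0, 202.0])] [(0.93, [192.4, 193.1])]
screwdriver [(0.77, [273.0, 134.0, 360.0, 156.0])] [(0.73, [311.0, 145.0])]
side [[-0.786, -0.324, 0.527, 0.004], [-0.618, 0.444, -0.649, 0.668], [-0.024, -0.835, -0.549, 0.564], [0.0, 0.0, 0.0, 1.0]] [[537.7, 0.0, 316.8], [0.0, 537.7, 242.9], [0.0, 0.0, 1.0]]
batten [(0.91, [431.0, 202.0, 557.0, 232.0]), (0.83, [304.0, 213.0, 388.0, 291.0]), (0.64, [197.0, 170.0, 354.0, 265.0]), (0.61, [287.0, 340.0, 467.0, 406.0])] [(0.83, [376.3, 379.5]), (0.68, [348.1, 256.5]), (0.62, [489.4, 221.3]), (0.57, [174.3, 301.0])]
jig [(0.77, [199.0, 169.0, 353.0, 266.0])] []
post [(0.62, [322.0, 185.0, 333.0, 218.0])] [(0.76, [326.9, 217.0])]
tin [(0.72, [380.0, 144.0, 406.0, 182.0])] [(0.72, [392.7, 175.2])]
offcut [(0.69, [321.0, 185.0, 335.0, 219.0]), (0.61, [148.0, 268.0, 197.0, 314.0])] [(0.75, [172.0, 301.7])]
screwdriver [(0.94, [201.0, 188.0, 280.0, 229.0])] [(0.77, [245.2, 215.8])]
0.1734 1.3 [ 0.28142866 -0.58590469  0.40468949] [ 9.75039992e-01  2.22029309e-01 -1.93674259e-05  6.10597590e-06]
```

```bash
python3 - <<'E'
import cv2
a=cv2.imread("pics/top0.png"); cv2.imwrite("pics/top0c.png",cv2.resize(a[120:400,150:490],None,fx=2.1,fy=2.1,interpolation=cv2.INTER_CUBIC))
E
```

```text
(no output)
```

View pics/top0c.png

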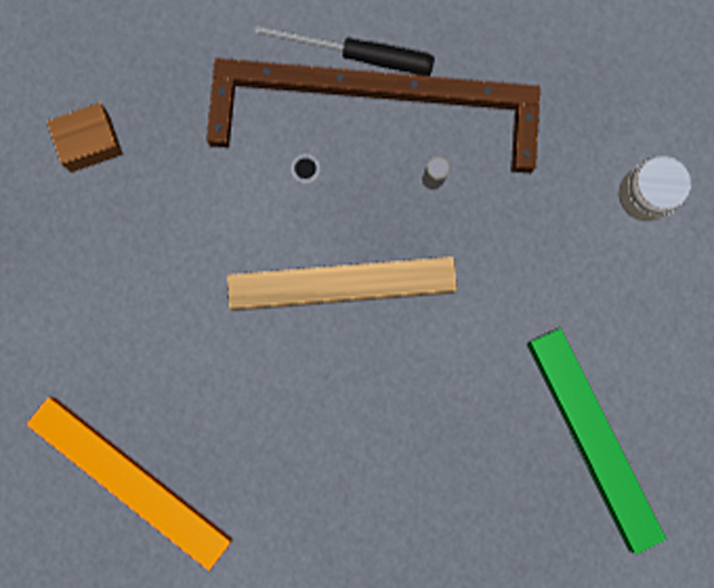

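View pics/side0.png

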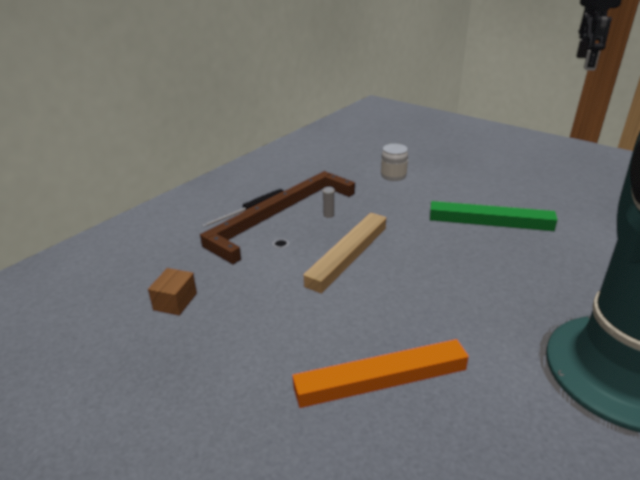

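The three batten-shaped things are the pale pine one at (312,254), an orange one at (213,348) and a green one at (432,328). Only the one at (312,254) is pale pine, and the enlarged crop confirms it. The post stands on the right, which is the jig's −y side. Next I'll measure the poses.

```bash
cat > h.py <<'E'
import cv2,numpy as np
def world(p):
    z=p["range_z"]; K=p["camera_matrix"]; T=p["world_from_camera"]
    v,u=np.mgrid[0:480,0:640]
    c=np.stack([(u-K[0,2])*z/K[0,0],(v-K[1,2])*z/K[1,1],z,np.ones_like(z)],-1)
    return (c@T.T)[...,:3]
def plane(p,uv,h):
    K=p["camera_matrix"]; T=p["world_from_camera"]
    d=np.c_[(uv[:,0]-K[0,2])/K[0,0],(uv[:,1]-K[1,2])/K[1,1],np.ones(len(uv))]@T[:3,:3].T
    o=T[:3,3]; return (o+d*((h-o[2])/d[:,2])[:,None])[:,:2]
def rect(p,mask,h):
    v,u=np.nonzero(mask); xy=plane(p,np.c_[u,v].astype(float),h)
    return cv2.minAreaRect((xy*1000).astype(np.float32)),xy
def pale(p):
    hsv=cv2.cvtColor(p["color"],cv2.COLOR_RGB2HSV); W=world(p)
    m=cv2.inRange(hsv,(8,50,130),(28,160,255))>0
    m&=(W[...,2]>0.018)&(W[...,2]<0.04)
    n,l,s,_=cv2.connectedComponentsWithStats(m.astype(np.uint8)); 
    k=1+np.argmax(s[1:,4]); return l==k
# jig frame
import os,json
J=json.load(open("jig.json")) if os.path.exists("jig.json") else None
def w2j(x): 
    a=J["a"];R=np.array([[np.cos(a),-np.sin(a)],[np.sin(a),np.cos(a)]]); return (np.asarray(x)-J["o"])@R
def j2w(x):
    a=J["a"];R=np.array([[np.cos(a),-np.sin(a)],[np.sin(a),np.cos(a)]]); return np.asarray(x)@R.T+J["o"]
def batten(p):
    """jig-frame centre (m), theta: >0 means -y end is deeper"""
    m=pale(p); rc,xy=rect(p,m,0.028)
    b=cv2.boxPoints(rc)/1000; e=[b[1]-b[0],b[2]-b[1]]; e=max(e,key=np.linalg.norm)
    if e[1]<0:e=-e
    c=np.array(rc[0])/1000
    ang=np.arctan2(-e[0],e[1])  # world yaw of y axis
    return c,ang,sorted(rc[1]),m.sum()
def bj(p):
    c,a,s,n=batten(p); t=a-J["a"]; return w2j(c),t,s,n
E
python3 - <<'E'
from h import *
p=dict(np.load("top0.npz")); W=world(p)
c,a,s,n=batten(p); print("batten",c,np.degrees(a),s,n, W[pale(p)][:,2].mean())
hsv=cv2.cvtColor(p["color"],cv2.COLOR_RGB2HSV)
m=(hsv[...,1]>90)&(hsv[...,2]<140)&(W[...,2]>0.022)&(W[...,2]<0.037)
m[:, :245]=0;m[:,410:]=0;m[:145]=0;m[205:]=0
print("jig",m.sum()); rc,xy=rect(p,m,0.03); print(rc,cv2.boxPoints(rc))
cv2.imwrite("pics/jm.png",m[120:230,230:430].astype(np.uint8)*255)
q=W[190:220,340:375]; s=q[...,2]>0.05; print("post",q[s].mean(0),s.sum(), (q[s].min(0)+q[s].max(0))/2,q[s].max(0)-q[s].min(0))
E
```

```text
batten [0.47246457 0.00229656] 5.735342 [36.4814567565918, 239.46649169921875] 1755 0.028381830644918286
jig 1970
((656.237060546875, -29.383499145507812), (353.1828308105469, 93.68905639648438), 86.30805206298828) [[ 598.11865 -202.59201]
 [ 691.6133  -208.62485]
 [ 714.35547  143.82501]
 [ 620.86084  149.85785]]
post [ 0.5793809  -0.08905065  0.11052307] 105 [ 0.47621969 -0.04267451  0.59304397] [0.25445419 0.1261091  1.08434352]
```

```bash
python3 - <<'E'
import json,math,numpy as np
json.dump(dict(a=math.radians(-3.69),o=[0.6102,-0.0264]),open("jig.json","w"))
import h
from h import *
p=dict(np.load("top0.npz")); W=world(p)
print(bj(p))
q=W[190:225,340:375].reshape(-1,3); s=(q[:,2]>0.055)&(q[:,2]<0.065); xy=w2j(q[s][:,:2]); print("post",xy.mean(0),(xy.max(0)+xy.min(0))/2,np.ptp(xy,0),s.sum())
print("inv", w2j(plane(p,np.array([[294,200.],[192.4,193],[456,212]]),0)))
from workcell import r
# tips z geometry/yaw conventions and reachability
print(r.read_tcp_rot(), r.read_width())
E
```

```text
(array([-0.13929674,  0.01977267]), np.float32(0.16450325), [36.4814567565918, 239.46649169921875], np.int64(1755))
post [-0.01431033 -0.06945348] [-0.01380107 -0.06939706] [0.02320368 0.02235528] 90
inv [[-0.01527916  0.07198734]
 [-0.01902155  0.30511513]
 [-0.01123595 -0.30273246]]
[ 9.75039992e-01  2.22029309e-01 -1.93674259e-05  6.10597590e-06] 0.9982220340326222
```

```bash
cat >> h.py <<'E'
def dn(t): return np.array([np.sin(t),-np.cos(t)]),np.array([np.cos(t),np.sin(t)])
def quat(t): # tool x along jig direction angle t (0 = jig +x)
    s=(t+J["a"])/2; return [float(np.cos(s)),float(np.sin(s)),0.,0.]
def pos(xy,z): w=j2w(xy); return [float(w[0]),float(w[1]),float(z)]
E
python3 - <<'E'
from h import *
from workcell import r
p=r.capture("top"); c,t,_,_=bj(p); t=float(t); print(c,t)
def chk(xy,ang,z):
    q=r.solve_ik(pos(xy,z),quat(ang)); return None if q is None else np.round(q,2)
d,n=dn(t)
print(chk(c-n*.04+d*.04,t,.17))
cor=c-d*.097; print("cor",cor)
for k in (20,30,45):
    d,n=dn(np.radians(k)); print(k,cor+.097*d-n*.029+d*.04,chk(cor+.097*d-n*.029+d*.04,np.radians(k),.17))
d,n=dn(np.radians(45)); e=cor+.097*d+.006*n-d*.14
print("end",e,chk(e,np.radians(-45),.18),chk(e,np.radians(45),.18),chk(e,np.radians(135),.18), chk(e,np.radians(-45),.25))
print(chk(np.array([.02,.015]),0,.17),chk(np.array([-.12,.12]),np.radians(30),.17))
E
```

```text
[-0.13939134  0.01976433] 0.16344879567623138
[ 0.13  0.55 -0.13  2.23  0.18  0.37 -1.62]
cor [-0.15517538  0.11547151]
20 [-0.1355697  -0.02318497] [ 0.14  0.58 -0.15  2.14  0.2   0.43 -1.45]
30 [-0.11179011 -0.01767397] [ 0.16  0.61 -0.19  2.09  0.24  0.47 -1.32]
45 [-0.07880784 -0.00190822] [ 0.18  0.65 -0.25  2.    0.3   0.52 -1.14]
end [-0.18133833  0.15011974] [-0.28  0.55 -0.11  2.18  0.14  0.42 -2.92] [ 0.01  0.6  -0.46  2.16  0.55  0.5  -1.72] [-0.01  0.59 -0.43  2.16  0.52  0.49 -0.12] [-1.09  0.54  0.89  2.21 -0.68  0.69 -2.14]
[ 0.03  0.74 -0.08  1.76  0.09  0.64 -1.74] [ 0.    0.64 -0.33  2.06  0.41  0.51 -1.74]
```

```bash
cat > s1.py <<'E'
from h import *
from workcell import r
p=r.capture("top"); c,t,_,_=bj(p); t=float(t)
d,n=dn(t)
P=c-n*.042+d*.04
r.move_gripper(1.0)
r.move_ptp(pos(P,.27),quat(t))
r.move_straight(pos(P,.170),v=.2)
print(r.read_time(),r.read_contact_force())
cor=c-d*.097
for k in (t,np.radians(16),np.radians(23),np.radians(30)):
    dd,nn=dn(k); X=cor+.097*dd-nn*.029+dd*.04
    r.move_straight(pos(X,.170),quat(k),v=.1); print(k,r.read_time(),np.round(r.read_contact_force(),1))
p=r.capture("top"); cv2.imwrite("pics/t1.png",p["color"][120:400,150:490][...,::-1])
print(bj(p))
E
python3 s1.py
```

```text
4.35 [ 0.14602432 -0.77117543  0.42936035]
0.16440598666667938 4.6333 [-0.7 -0.2  0.3]
0.2792526803190927 4.9417 [ 0.3 -0.2  0.4]
0.4014257279586958 5.2667 [-1.2 -0.2  0.3]
0.5235987755982988 5.5917 [-0.8  0.5 -0.1]
(array([-0.59573312,  0.60891651]), np.float32(-1.3035741), [37.15650177001953, 124.62914276123047], np.int64(1057))
```

View pics/t1.png

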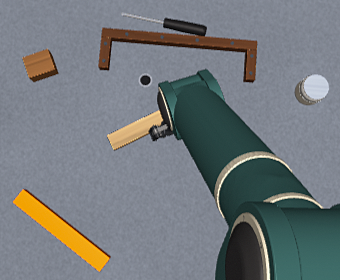

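```bash
sed -i 's/    n,l,s,_=cv2.conn/    w=w2j(W[...,:2]); m\&=(w[...,0]>-.3)\&(abs(w[...,1])<.3)\n    n,l,s,_=cv2.conn/' h.py
cat > s2.py <<'E'
from h import *
from workcell import r
cor=np.array([-0.15517538,0.11547151])
for k in np.radians([37,44]):
    dd,nn=dn(k); X=cor+.097*dd-nn*.029+dd*.04
    r.move_straight(pos(X,.170),quat(k),v=.1); print(k,r.read_time(),np.round(r.read_contact_force(),1))
r.move_straight(pos(X-nn*.03,.170),v=.2)
r.move_straight(pos(X-nn*.03,.30),v=.3)
r.move_ptp(pos([-.2,.3],.30),quat(np.radians(90)))
p=r.capture("top"); cv2.imwrite("pics/t2.png",p["color"][120:400,150:490][...,::-1])
print(bj(p),r.read_time())
E
python3 s2.py
```

```text
0.6457718232379019 5.9583 [ 0.1 -0.6  0.1]
0.767944870877505 6.2833 [-0.1  0.1  0.5]
(array([-0.08577931,  0.04477793]), np.float32(0.78403467), [36.34892654418945, 238.78378295898438], np.int64(1725)) 8.4917
```

View pics/t2.png

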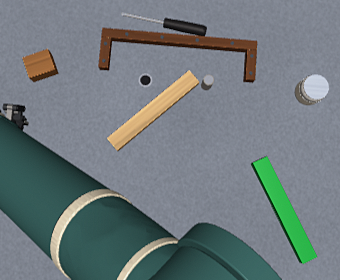

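```bash
cat > s3.py <<'E'
from h import *
from workcell import r
p=r.capture("top"); c,t,_,_=bj(p); t=float(t)
d,n=dn(t)
r.move_ptp(pos(c-n*.045,.27),quat(t))
r.move_straight(pos(c-n*.045,.170),v=.2)
r.move_straight(pos(c-n*.031,.170),v=.15)
r.move_straight(pos(c-n*.029+n*.008,.170),v=.06)
r.move_straight(pos(c-n*.05,.170),v=.2)
r.move_straight(pos(c-n*.05,.27),v=.3)
c=c+n*.008
E_=c-d*.148
r.move_gripper(0.1)
r.move_ptp(pos(E_,.27),quat(t+np.pi/2))
p=r.capture("top"); print(bj(p),c,t,r.read_time())
r.move_straight(pos(E_,.181),v=.2)
r.move_straight(pos(c-d*.131,.181),v=.1)
for s in (.02,.04):
    r.move_straight(pos(c-d*.131+d*s,.181),v=.07); print(np.round(r.read_contact_force(),1))
p=r.capture("top"); cv2.imwrite("pics/t3.png",p["color"][120:400,150:490][...,::-1])
q=r.capture("side"); cv2.imwrite("pics/s3.png",q["color"][...,::-1])
print(bj(p),c+d*.04,r.read_time())
E
python3 s3.py
```

```text
(array([-0.06487073,  0.03625314]), np.float32(0.78466666), [36.185638427734375, 197.03550720214844], np.int64(1376)) [-0.08020675  0.05031582] 0.7833119630813599 13.375
[-0.2  0.7 -0.3]
[-0.1 -0.2 -0.5]
(array([-0.02168441, -0.00676839]), np.float32(0.7842009), [36.46448516845703, 161.27090454101562], np.int64(1075)) [-0.05198155  0.02197261] 15.25
```

View pics/t3.png

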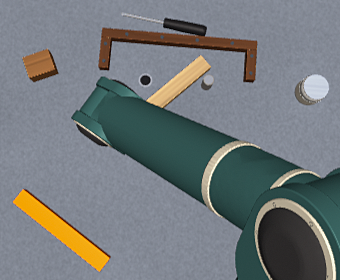

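View pics/s3.png

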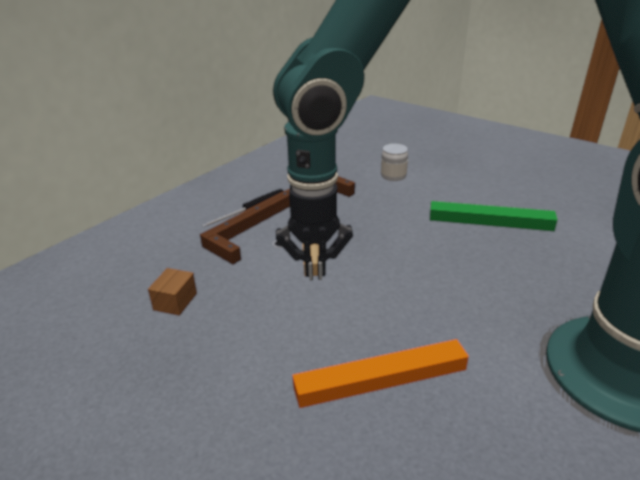

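```bash
cat > s4.py <<'E'
from h import *
from workcell import r
c=np.array([-0.05198155,0.02197261]); t=0.7833
d,n=dn(t)
r.move_straight(pos(c-d*.131+d*.016,.181),v=.07); print(np.round(r.read_contact_force(),1))
c=c+d*.016
r.move_straight(pos(c-d*.16,.181),v=.2)
r.move_straight(pos(c-d*.16,.28),v=.3)
r.move_gripper(1.0)
P=lambda c,t,o=.029:c-dn(t)[1]*o-dn(t)[0]*.055
r.move_ptp(pos(P(c,t,.045),.28),quat(t))
r.move_straight(pos(P(c,t,.045),.170),v=.2)
r.move_straight(pos(P(c,t,.030),.170),v=.1)
cor=c+.09*d
for k in np.radians([39,32,25]):
    cc=cor-.09*dn(k)[0]; r.move_straight(pos(P(cc,k),.170),quat(k),v=.08); print(np.round(r.read_contact_force(),1))
print("pred",cc)
r.move_straight(pos(P(cc,k,.05),.170),v=.2)
r.move_straight(pos(P(cc,k,.05),.28),v=.3)
r.move_ptp(pos([-.2,.3],.30),quat(np.radians(90)))
p=r.capture("top"); cv2.imwrite("pics/t4.png",p["color"][120:400,150:490][...,::-1])
print(bj(p),r.read_time())
E
python3 s4.py
```

```text
[0.9 0.3 0.1]
[-0.3 -1.3 -0.2]
[ 0.5 -0.7 -0. ]
[ 0.2 -0.7  0.1]
pred [-0.0152213   0.02842989]
(array([-0.01433568,  0.02731686]), np.float32(0.422132), [36.81731033325195, 239.46087646484375], np.int64(1698)) 22.125
```

View pics/t4.png

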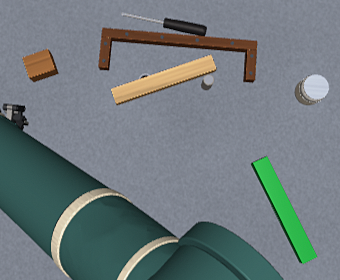

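```bash
cat > s5.py <<'E'
from h import *
from workcell import r
c=np.array([-0.0143,0.0273]); t=.422
d,n=dn(t)
r.move_gripper(0.1)
r.move_ptp(pos(c-d*.15,.28),quat(t+np.pi/2))
r.move_straight(pos(c-d*.15,.181),v=.2)
r.move_straight(pos(c-d*.132,.181),v=.1)
r.move_straight(pos(c-d*.131+d*.022,.181),v=.06); print(np.round(r.read_contact_force(),1))
c=c+d*.022
r.move_straight(pos(c-d*.16,.181),v=.2)
r.move_straight(pos(c-d*.16,.28),v=.3)
r.move_gripper(1.0)
P=lambda c,t,o=.029:c-dn(t)[1]*o-dn(t)[0]*.055
r.move_ptp(pos(P(c,t,.045),.28),quat(t))
r.move_straight(pos(P(c,t,.045),.170),v=.2)
r.move_straight(pos(P(c,t,.030),.170),v=.1)
cor=c+.09*d
for k in np.radians([17,10,4,0]):
    cc=cor-.09*dn(k)[0]; r.move_straight(pos(P(cc,k),.170),quat(k),v=.06); print(np.round(r.read_contact_force(),1))
print("pred",cc)
r.move_straight(pos(P(cc,k,.05),.170),v=.2)
r.move_straight(pos(P(cc,k,.05),.28),v=.3)
r.move_ptp(pos([-.2,.3],.30),quat(np.radians(90)))
p=r.capture("top"); cv2.imwrite("pics/t5.png",p["color"][120:400,150:490][...,::-1])
print(bj(p),r.read_time())
E
python3 s5.py
```

```text
[ 0.4 -0.4 -0.1]
[-0.4  1.3 -0.4]
[-0.5  0.3 -0.4]
[-0.  -0.7  0.4]
[-0.1  0.3  0.2]
pred [0.03157361 0.01512558]
(array([0.03188766, 0.01402148]), np.float32(-0.009965092), [37.44076919555664, 239.4294891357422], np.int64(1700)) 32.275
```

View pics/t5.png

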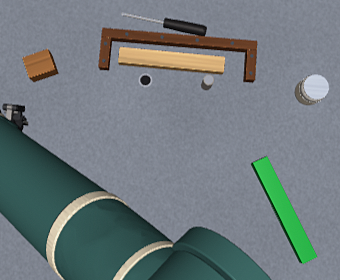

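```bash
cat > s6.py <<'E'
from h import *
from workcell import r
y=.028
r.move_ptp(pos([-.02,y],.28),quat(0))
r.move_straight(pos([-.02,y],.170),v=.2)
r.move_straight(pos([.001,y],.170),v=.1)
for x in (.016,.019,.020,.021,.022,.023,.024):
    r.move_straight(pos([x,y],.170),v=.04); f=r.read_contact_force(); print(x,np.round(f,1))
    if np.linalg.norm(f)>6: break
r.move_straight(pos([-.02,y],.170),v=.15)
r.move_straight(pos([-.02,y],.30),v=.3)
r.move_ptp(pos([-.2,.3],.30),quat(np.radians(90)))
p=r.capture("top"); cv2.imwrite("pics/t6.png",cv2.resize(p["color"][120:260,200:470][...,::-1],None,fx=2.9,fy=2.9,interpolation=cv2.INTER_CUBIC))
print(bj(p),r.read_time())
E
python3 s6.py
```

```text
0.016 [-0.7  0.1  0.7]
0.019 [ 0.2 -0.1  0.1]
0.02 [0.5 0.4 0.7]
0.021 [-0.8  0.  -0.3]
0.022 [-0.6  0.2 -0.2]
0.023 [-1.1  0.9 -1.2]
0.024 [-4.7  0.1  2.9]
(array([0.05199936, 0.01420176]), np.float32(0.0006131977), [37.40188980102539, 239.2144775390625], np.int64(1687)) 38.9083
```

View pics/t6.png

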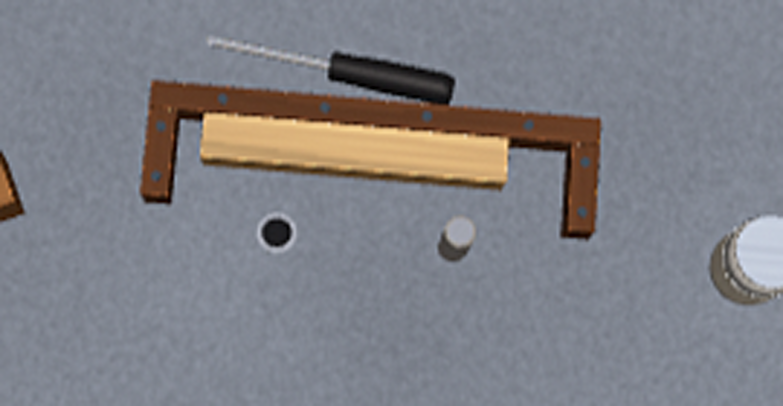

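The batten, at about (355,148) in this crop, lies flush along the back fence. The screwdriver, tin and offcut look unmoved.

```bash
python3 -c "
from workcell import r
r.job_done(); print(r.read_time())"
```

```text
the job is handed in; nothing more can be done
the job is handed in; nothing more can be done
```

I pushed the pale batten into the jig and handed the job in at about 39 s of the 72 s allowed; no verdict is reported. The steps were:
- Swing it to about 45° with an open two-finger push.
- Push it end-on behind the post, first at 45° and again at 24°.
- Swing the other end in.
- Press it against the back fence until contact showed, at about 5 N.

**Batten position:** the last top picture put its centre at x = 52.0 mm and y = 14.2 mm in the jig frame. It was 0.0006 rad from parallel to the fence, so it lies inside every position and angle limit. The whole batten was in view and flat.

**Bystanders:** the tin, offcut and screwdriver looked unmoved in the pictures, but I did not measure them again at the end. The arm never went near them at working height.

**Checks that failed:** no check failed in the final state. While the arm hid part of the batten, three centre readings were wrong. I used only the predicted positions at those moments, and the next clear picture agreed with the prediction to within about 1.5 mm.

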